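# Close and lock the cover of a control box

### The job

Close up the white control box: with the fingertips push its blue cover panel fully home against the end stop, then set a fingertip in the slot of the round quarter-turn fastener and turn it clockwise, as seen from above, as far as it goes, so that its red tongue locks over the panel. Only push and turn: do not pick up, lift or tip the panel, and leave the tape, block, fitting, screwdriver and tin where they are.

Things in the scene. Friction and masses are not known exactly. Their poses are not given: they have to be found in the camera images.
- control_box: White hollow box, fixed, 214 mm (its x) by 190 mm (its y), deck 50 mm above the worktop. Origin: centre of its underside. The fastener stands on its -x half; on the +x half the blue panel slides along the box's y between aluminium rails (tops 54 and 60 mm above the worktop, 2 mm play each side), closing towards -y onto the end stop. Its y points roughly at the robot.
- panel: Blue cover panel, a loose plate 96 (x) x 160 (y) x 4 mm, 0.3 to 0.6 kg, lying on the deck, its top 54 mm above the worktop. Origin: centre of its underside; axes parallel to the box's. Starts 30 to 50 mm open (towards the box's +y); takes 2 to 5 N to slide. Home, its origin is at (0.048, 0, 0.050) of the box's frame.
- panel_lip (a point): Middle of the outer (+y) face of the upright lip at the panel's trailing edge, 65 mm above the worktop; axes as the panel's. Lip 60 mm wide along x, 4 mm thick, top 76 mm above the worktop. Push this face towards -y.
- end_stop (a point): Middle of the inner face of the fixed end stop, where the panel's leading edge comes to rest, 56 mm above the worktop; axes as the box's. With the panel home the lip's outer face is 160 mm from it, towards +y. The stop's top is 60 mm above the worktop.
- keeper (a point): Top centre of a steel keeper block on the panel, 16 (x) x 29 (y) x 10 mm high, top 64 mm above the worktop. It stands in the way of the fastener's red tongue unless the panel is home.
- slot_centre (a point): On the fastener's upright turning axis, at the slot's floor, 70 mm above the worktop; axes the box's (does not turn). Black disc, 92 mm across, with two yellow ribs 70 mm long, 8 thick, 18 high; the slot between them is 40 mm wide, 70 long, open at the ends, centred on the axis. A closed fingertip in it 20 to 30 mm off the axis, moved in an arc, turns it by pushing a rib.
- fastener (a joint): Fastener's turn in rad, growing clockwise seen from above; 0 = open, 1.571 (fixed stop) = locked. Slot and red tongue (below the disc, reaching 72 mm from the axis, 14 wide) point along (sin q, cos q) of the box's x, y: open along +y, locked along +x, over the panel. Starts at 0 to 0.3; about 0.1 N m of friction, stays where left.
- heater_top (a point): Middle of the top of a fixed white tube heater, about 80 x 130 mm and 212 mm tall, that stands to the right of the box: an obstacle, pass above or round it.
- tape_roll_mid (a point): Yellow roll of tape lying flat, 66 mm across, 18 mm high; its centre. Leave alone.
- end_block_mid (a point): Cream ceramic block, 24 x 42 x 24 mm; its centre. Leave alone.
- tee_fitting_mid (a point): Blue tee fitting with red ends, the one at the front of the table, 33 x 44 x 14 mm; its centre. Leave alone.
- screwdriver_mid (a point): Small screwdriver with a yellow handle, 19 x 132 x 18 mm, lying along its y; its middle. Leave alone.
- tin_mid (a point): White round tin near the front edge on the right, 60 mm across, 28 mm high; its centre. Leave alone.

How it is judged:
By the outcome, as a careful person would: the job done as asked, in the order asked, and still so for the second after the job is handed in, with the robot touching nothing.
It also fails if it takes over 48 s, if anything falls off the work surface, if the arm or the gripper's body presses on something with over 40 N, if the wrist force passes 120 N, or if a joint passes its speed limit or range.

### The arm

A 6-joint arm with a two-finger parallel gripper is mounted at the origin on a cart in front of the work surface, level with it; the furniture and walls round the work are solid. World frame = base frame: x ahead of the robot, y to its left, z up, the work surface at z = 0. Lengths are in mm, angles in rad, forces in N, time in s.
With the tool pointing down it reaches from about 325 to 775 mm from the base axis. Payload 5.5 kg.
Tool frame: the origin (TCP) lies on the centre line of the jaws, within the pads' length; the fingertips stand 25 mm ahead of it and the grasp point (between the pads) lies 6 mm ahead of it; z points along the fingers, y is the line along which they close (so a half turn about z gives the same grasp; the last joint's range is limited). The gripper opens to 88 mm and grips with 3 to 60 N. Pads are 20 mm wide; open, the fingers measure 115 mm over their backs; the gripper's body (75 mm by 178 mm) begins 61 mm behind the grasp point.
Start: joints at [1.128, 0.091, 1.231, -0, 1.82, -0.057], TCP at [225.786, 555.911, 247.631] pointing down, gripper open.
Joint ranges: [-2.87, 2.87], [-0.86, 2.18], [0.17, 2.46], [-1.51, 4.65], [0.06, 2.69], [-2.65, 2.65]. Speed limits (rad/s): [2.57, 2.57, 3.01, 3.14, 3.14, 3.14].

### API

Orientations are given as a 3x3 rotation matrix whose columns are the frame's x, y, z axes.
In Python, from workcell import arm gives the robot as it stands.
- The arm moves only by the tool step_arm, never from a script. Its argument "motion" is a list of rows, each a list of 4 numbers: the shift along the tool's x, y, z each as a share of 30 mm, from -1 to 1, then the turn about the tool's z as a share of 6 degrees, from -1 to 1. In form: [[dx, dy, dz, roll], ...]. A call has 1 to 20 rows; each row shifts and turns the commanded pose from where the row before left it, along the tool's axes as they then stand; what a row does not reach is not made up. A row lasts 1/10 s, in which the tool goes at most 50 mm and 8.59 degrees, less where a joint would pass 70% of its speed; a pose out of reach is approached as far as the arm can. A call with a number of a shift or a turn outside -1 to 1 is refused whole. A call with a gripper value outside its range is refused whole. "claw" is the finger opening in mm, from 0 to 87.8, set as the call begins (left out, the last holds). The fingers move at their own pace and stop on an object; the grip force is fixed at half the most. Time passes only in rows, so rows that do not move let the fingers close. It gives the time, the measured TCP pose, the force, the opening and the grip force at its end, in the units of the state.
- arm.observe(): the state, without advancing time (a new reading comes with each control period).
- arm.get_image(name): name is "side" or "top"; returns the picture (420x560x3 uint8, blue, green, red); there is no depth.
- arm.get_calibration(name): a dict with "fx", "fy", "cx", "cy" (pixels), "R" (3x3) and "t" (3): a world point X has camera coordinates R X + t. Camera axes: x right, y down, z forward; pixel columns grow to the right and rows downward; lengths in mm; the calibration is good to about 2 mm. A picture is of the moment at which its call begins. get_calibration takes no time and is no camera call.
- arm.close_job(): hands the job in; it is judged then, once.
The state is a dict: "clock": time; "qpos": joint angles; "qd": joint speeds; "joint_torque": joint torques, N m; "position": TCP position; "tool_rot": TCP orientation; "ft_force": force on the tool from outside, world axes, zero at the start; "ft_torque": the same for the moment, N m; "gripper_width": opening from 0.0 (shut) to 1.0 (fully open); "grip_force": force on a finger pad.
Only numpy, scipy, OpenCV 4.12 (cv2) and the standard library are available. Lean on these libraries where they do the work, as an engineer would, in place of code of your own. Each camera call takes 0.05 s, during which the arm holds its last target. There are 200 camera calls.

## Working session

There is one attempt and no reset: what is moved stays moved. The work goes in short steps, Python scripts to look and compute and a tool call to move; the robot and the scene stay as the last step left them, time stands still between calls to the robot, and variables do not carry over. Pictures are saved under pics/ and viewed, at most 10 in all, crops included, and the job is handed in when it is done.

Besides the shell and the picture viewer there is one more tool, called after ">>>" as name(argument=value, ...) on one line, values as JSON. step_arm: Moves the arm, as the interface text tells. Its arguments: {"type":"object","properties":{"motion":{"type":"array","items":{"type":"array","items":{"type":"number","minimum":-1,"maximum":1}}},"claw":{"type":"number"}},"required":["motion"]}

```bash
mkdir -p pics; ls
python3 - <<'E'
from workcell import arm
import cv2,numpy as np
for n in("side","top"):
    cv2.imwrite(f"pics/{n}0.png",arm.get_image(n)); c=arm.get_calibration(n); print(n,{k:np.round(v,3).tolist() for k,v in c.items()})
o=arm.observe();print(o["clock"],o["position"],np.round(o["tool_rot"],3),o["gripper_width"])
E
```

```text
pics
side {'fx': 395.855, 'fy': 395.855, 'cx': 287.082, 'cy': 210.998, 'R': [[-0.983, -0.181, -0.022], [-0.049, 0.381, -0.923], [0.176, -0.907, -0.384]], 't': [486.087, 131.296, 1270.935]}
top {'fx': 421.396, 'fy': 421.396, 'cx': 273.359, 'cy': 210.026, 'R': [[0.066, -0.998, 0.007], [-0.972, -0.066, -0.227], [0.227, 0.008, -0.974]], 't': [61.318, 533.42, 1258.762]}
0.1 [225.67775242 555.68427098 246.60600951] [[-0.926  0.376 -0.001]
 [ 0.376  0.926 -0.002]
 [ 0.    -0.002 -1.   ]] 0.9978122902309767
```

View pics/top0.png

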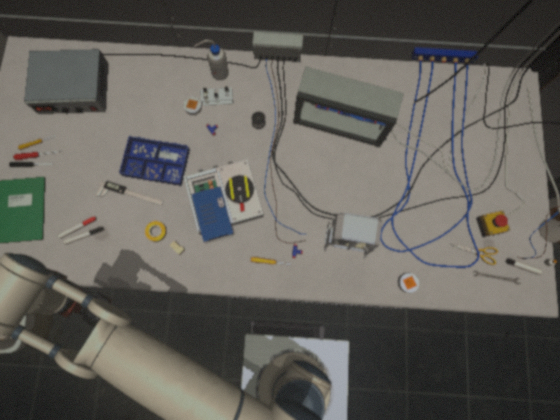

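View pics/side0.png

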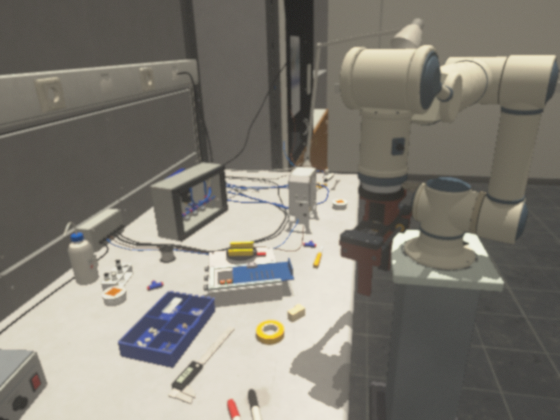

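The top view shows the box near (225,200), with the blue panel at (210,213) and the fastener disc at (239,189). The red tongue points roughly down, towards the robot. I'll measure these by colour and zoom in.

```bash
cat > h.py <<'E'
from workcell import arm
import cv2,numpy as np
def ray(n,p,z):
    c=arm.get_calibration(n);R=np.array(c["R"]);t=np.array(c["t"])
    d=R.T@np.array([(p[0]-c["cx"])/c["fx"],(p[1]-c["cy"])/c["fy"],1.]);o=-R.T@t
    return (o+d*(z-o[2])/d[2])
def proj(n,X):
    c=arm.get_calibration(n);v=np.array(c["R"])@np.array(X,float)+np.array(c["t"])
    return np.array([c["fx"]*v[0]/v[2]+c["cx"],c["fy"]*v[1]/v[2]+c["cy"]])
def mask(im,lo,hi,roi):
    h=cv2.cvtColor(im,cv2.COLOR_BGR2HSV);m=cv2.inRange(h,np.array(lo),np.array(hi));k=np.zeros_like(m)
    x0,y0,x1,y1=roi;k[y0:y1,x0:x1]=m[y0:y1,x0:x1];return k
def big(m):
    return max(cv2.findContours(m,cv2.RETR_EXTERNAL,cv2.CHAIN_APPROX_NONE)[0],key=cv2.contourArea)
def crop(n,im,roi,s,f):
    x0,y0,x1,y1=roi;cv2.imwrite(f,cv2.resize(im[y0:y1,x0:x1],None,fx=s,fy=s,interpolation=cv2.INTER_CUBIC))
E
python3 - <<'E'
from h import *
im=cv2.imread("pics/top0.png");s=cv2.imread("pics/side0.png")
a=cv2.resize(im[150:250,175:275],None,fx=5,fy=5,interpolation=cv2.INTER_CUBIC)
cv2.imwrite("pics/z0.png",np.hstack([cv2.resize(a,(400,400)),cv2.resize(s[225:325,195:295],(400,400),interpolation=cv2.INTER_CUBIC)]))
roi=(180,150,270,250)
m=mask(im,(100,110,40),(125,255,255),roi);c=big(m);r=cv2.minAreaRect(c)
print("panel rect",r,[np.round(ray("top",p,54)[:2],1).tolist() for p in cv2.boxPoints(r)])
m=mask(im,(20,90,60),(35,255,255),(220,165,262,215));c=np.vstack([k for k in cv2.findContours(m,0,1)[0]]);r=cv2.minAreaRect(c)
print("ribs",r,ray("top",r[0],88),[np.round(ray("top",p,88)[:2],1).tolist() for p in cv2.boxPoints(r)])
m=mask(im,(0,0,0),(180,255,75),(222,170,257,210));c=big(m);e=cv2.minEnclosingCircle(c);print("disc",e,ray("top",e[0],70))
m=mask(im,(0,0,150),(180,45,255),roi)
E
```

```text
panel rect ((211.37307739257812, 213.0346221923828), (47.79965591430664, 29.118322372436523), 74.74488067626953) [[564.8, 361.2], [596.0, 274.7], [450.1, 221.5], [420.3, 306.1]]
ribs ((238.770751953125, 187.5305633544922), (21.47660255432129, 20.022804260253906), 82.40535736083984) [586.08864694 208.56700933  88.        ] [[613.8, 246.4], [626.6, 185.4], [558.7, 171.1], [546.1, 231.5]]
disc ((239.1344757080078, 188.80690002441406), 12.875105857849121) [587.11997725 208.8257824   70.        ]
```

View pics/z0.png

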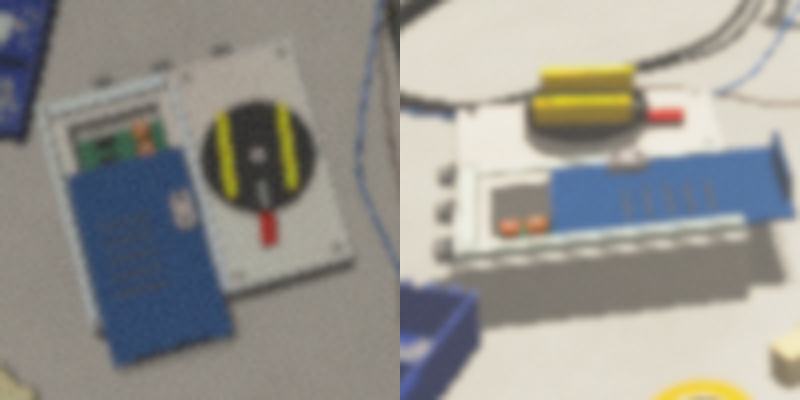

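The crop shows these deck corners at 4x, offset (175,150): TL (42,108), TR (288,40), BR (352,262). The disc is at (258,157) and the ribs are a little clockwise of the box's y. Panel bottom edge runs (115,365)–(232,333). Next I'll compute the frame.

Run:
```python
from h import *
P=lambda x,y,z:ray("top",(175+x/4-.4,150+y/4-.4),z)[:2]
TL,TR,BR=P(44,108,50),P(287,40,50),P(352,261,50)
print("corners",TL,TR,BR,np.linalg.norm(TL-TR),np.linalg.norm(TR-BR))
for a,b,z in[((287,40),(352,261),50),((70,175),(115,365),54),((185,150),(232,333),54),((222,112),(232,195),88),((280,105),(292,187),88)]:
    d=P(*b,z)-P(*a,z);print("dir y deg",np.degrees(np.arctan2(d[1],d[0])),np.linalg.norm(d))
print("panel lead",P(70,175,54),P(185,150,54),"lip ends base",P(115,365,54),P(232,333,54))
c=(TL+BR)/2;print("centre",c,"tongue",P(270,243,60),"lip?")
o=arm.observe();print(np.degrees(np.arctan2(o["tool_rot"][1][0],o["tool_rot"][0][0])))
print("other:",[np.round(ray("top",p,z)[:2]) for p,z in[((155,231),9),((177,247),12),((357,215),212),((264,261),9),((296,251),7)]])
```

```text
corners [621.62480708 385.7631101 ] [692.57148591 195.72362324] [512.83007507 129.82498575] 202.8507771834487 191.44086604574304
dir y deg -159.86553609285045 191.44086604574304
dir y deg -160.9802569200447 157.7217949676238
dir y deg -160.8162550257001 153.29700028177828
dir y deg -168.31659766540164 67.5372961212661
dir y deg -167.37313246393057 67.03997339002387
panel lead [566.49832968 357.97717413] [593.27233591 268.95154881] lip ends base [417.38714561 306.57659638] [448.48797433 218.5783522 ]
centre [567.22744108 257.79404793] tongue [520.68428152 194.58968339] lip?
157.89383506903653
other: [array([445., 473.]), array([398., 395.]), array([ 495., -136.]), array([373., 116.]), array([412.,  16.])]
```

>>> step_arm(motion=[[0, 0, 0, -1], [0, 0, 0, -1], [0, 0, 0, -1], [0, 0, 0, -1], [0, 0, 0, -1], [0, 0, 0, -1], [0, 0, 0, -1], [0, 0, 0, 0], [0, 0, 0, 0]], claw=0)

```text
clock: 1.0
position: [225.8, 555.8, 247.2]
tool_rot: [[-0.941, -0.338, -0.0], [-0.338, 0.941, -0.001], [0.0, -0.0, -1.0]]
ft_force: [-0.2, 0.6, -0.1]
gripper_width: 0.22
grip_force: 0.0
```

>>> step_arm(motion=[[-0.16, -0.96, 0.25, 0], [-0.16, -0.96, 0.25, 0], [-0.16, -0.96, 0.25, 0], [-0.16, -0.96, 0.25, 0], [-0.16, -0.96, 0.25, 0], [-0.16, -0.96, 0.25, 0], [-0.16, -0.96, 0.25, 0], [-0.16, -0.96, 0.25, 0], [-0.16, -0.96, 0.25, 0], [-0.16, -0.96, 0.25, 0], [-0.16, -0.96, 0.25, 0], [-0.16, -0.96, 0.25, 0], [0, 0, 0, 0], [0, 0, 0, 0], [0, 0, 0, 0]])

```text
clock: 2.5
position: [397.3, 251.3, 158.0]
tool_rot: [[-0.94, -0.34, 0.0], [-0.34, 0.94, 0.001], [-0.0, 0.001, -1.0]]
ft_force: [0.2, -0.1, 0.1]
gripper_width: 0.002
grip_force: 0.0
```

Run:
```python
from h import *
o=arm.observe();R=o["tool_rot"];print(o["clock"],o["position"],np.degrees(np.arctan2(R[1][0],R[0][0])),o["qpos"],o["ft_force"],o["gripper_width"])
t=arm.get_image("top");s=arm.get_image("side")
cv2.imwrite("pics/z1.png",np.hstack([cv2.resize(t[150:250,175:275],(400,400),interpolation=cv2.INTER_CUBIC),cv2.resize(s[205:325,195:315],(400,400),interpolation=cv2.INTER_CUBIC)]))
```

```text
2.5 [397.32086717 251.28432624 158.04046672] -160.1207240511825 [ 4.91214264e-01 -2.63652531e-01  1.72363068e+00  4.88942249e-04
  1.68104625e+00 -1.42648708e+00] [ 0.23865851 -0.13179409  0.06617092] 0.001681880363076891
```

View pics/z1.png

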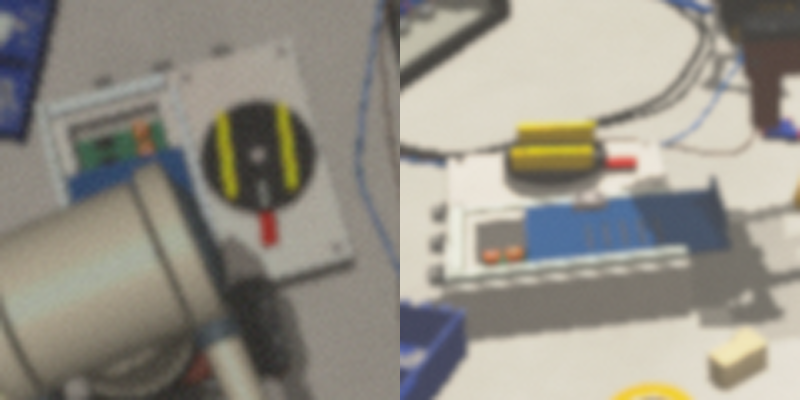

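>>> step_arm(motion=[[0, 0, 0.8, 0], [0, 0, 0.8, 0], [0, 0, 0.75, 0], [0, 0, 0, 0], [0, 0, 0, 0], [0, 0, 0, 0]])

```text
clock: 3.2
position: [398.1, 251.2, 88.9]
tool_rot: [[-0.94, -0.341, 0.002], [-0.341, 0.94, 0.001], [-0.002, 0.0, -1.0]]
ft_force: [-0.1, -0.4, -0.5]
gripper_width: 0.005
grip_force: 0.0
```

>>> step_arm(motion=[[-0.2, 0, 0, 0], [-0.2, 0, 0, 0], [-0.2, 0, 0, 0], [-0.2, 0, 0, 0], [-0.2, 0, 0, 0], [0, 0, 0, 0]])

```text
clock: 3.8
position: [426.2, 260.8, 87.1]
tool_rot: [[-0.94, -0.34, -0.001], [-0.34, 0.94, -0.0], [0.001, 0.0, -1.0]]
ft_force: [-0.2, -0.2, -0.1]
gripper_width: 0.006
grip_force: 0.2
```

>>> step_arm(motion=[[-0.2, 0, 0, 0], [-0.2, 0, 0, 0], [-0.2, 0, 0, 0], [-0.2, 0, 0, 0], [-0.2, 0, 0, 0]])

```text
clock: 4.3
position: [453.4, 270.8, 87.0]
tool_rot: [[-0.94, -0.34, -0.002], [-0.34, 0.94, -0.001], [0.003, -0.0, -1.0]]
ft_force: [-5.3, -2.3, 4.3]
gripper_width: 0.003
grip_force: 2.9
```

>>> step_arm(motion=[[-0.15, 0, 0, 0], [-0.15, 0, 0, 0], [-0.15, 0, 0, 0], [0, 0, 0, 0]])

```text
clock: 4.7
position: [466.7, 275.6, 87.0]
tool_rot: [[-0.94, -0.34, -0.001], [-0.34, 0.94, -0.0], [0.001, 0.0, -1.0]]
ft_force: [-2.2, -1.0, 0.8]
gripper_width: 0.006
grip_force: 1.2
```

>>> step_arm(motion=[[-0.1, 0, 0, 0], [-0.1, 0, 0, 0], [-0.1, 0, 0, 0], [0, 0, 0, 0]])

```text
clock: 5.1
position: [469.6, 276.6, 87.1]
tool_rot: [[-0.94, -0.341, -0.015], [-0.341, 0.94, -0.006], [0.016, -0.001, -1.0]]
ft_force: [-27.2, -11.0, 16.8]
gripper_width: 0.007
grip_force: 15.2
```

>>> step_arm(motion=[[0.4, 0, 0, 0], [0.8, 0, 0, 0], [0, 0, -1, 0], [0, 0, -1, 0], [0, 0, -1, 0], [0, -0.9, 0, 0], [0, -0.9, 0, 0], [0, -0.9, 0, 0], [0, -0.9, 0, 0], [0, 0, 0, 0], [0, 0, 0, 0]])

```text
clock: 6.2
position: [478.3, 164.8, 177.1]
tool_rot: [[-0.941, -0.339, 0.001], [-0.339, 0.941, 0.001], [-0.001, 0.0, -1.0]]
ft_force: [-0.2, -0.0, 0.3]
gripper_width: 0.005
grip_force: 0.0
```

Run:
```python
from h import *
o=arm.observe();R=o["tool_rot"];print(o["clock"],o["position"],o["ft_force"])
t=arm.get_image("top");s=arm.get_image("side")
cv2.imwrite("pics/z2.png",np.hstack([cv2.resize(t[150:250,175:275],(400,400),interpolation=cv2.INTER_CUBIC),cv2.resize(s[225:325,195:295],(400,400),interpolation=cv2.INTER_CUBIC)]))
```

```text
6.2 [478.32172596 164.75057252 177.07037524] [-0.19747581 -0.03449351  0.32542937]
```

View pics/z2.png

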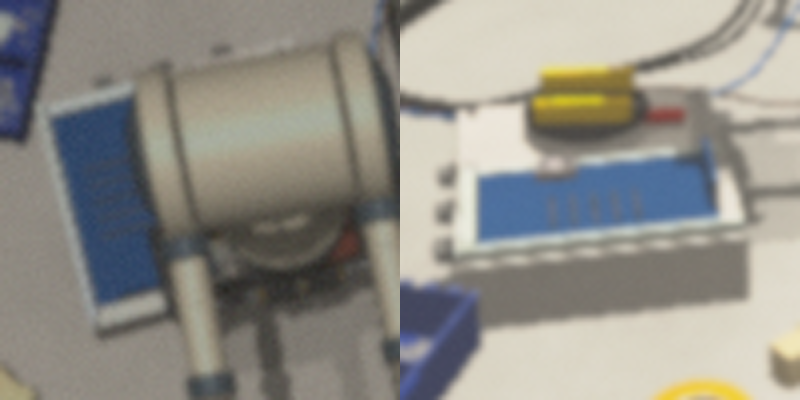

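The panel is home: its leading edge meets the end stop at crop (478,175–240), and the lip sits inside the box. Next is a cross-check of the fastener axis from the side view.

Run:
```python
from h import *
s=arm.get_image("side")
m=mask(s,(18,110,60),(38,255,255),(220,235,260,262))
cs=[c for c in cv2.findContours(m,0,1)[0] if cv2.contourArea(c)>8]
for c in cs:
  r=cv2.boundingRect(c);print(r,cv2.contourArea(c))
for z in(88,79): print(z,ray("side",(241.3,245.8),z),)
print("pred ribs top centre in side",proj("side",(587,209,88)),"disc",proj("side",(587,209,70)))
d=np.array([-.977,-.213]);n=np.array([-.213,.977])
for k in(18,22):
  for e in(35,-35):print(k,e,[(proj("side",(*(np.array([587,209])+d*e+n*sg*k),88))-[195,225])*4+[400,0] for sg in(1,-1)])
```

```text
(228, 242, 25, 14) 281.5
88 [589.03444139 209.95529126  88.        ]
79 [594.57904444 193.37387769  79.        ]
pred ribs top centre in side [242.06783821 245.69374865] disc [242.47377385 251.16844159]
18 35 [array([635.36793495,  92.71904626]), array([637.55748981,  69.79231   ])]
18 -35 [array([537.47439104,  96.15565237]), array([542.4553136 ,  73.10131888])]
22 35 [array([635.11671   ,  95.34961207]), array([637.79310785,  67.32516346])]
22 -35 [array([536.90286623,  98.80097029]), array([542.99128825,  70.62054584])]
```

>>> step_arm(motion=[[-0.77, 0.07, 0.4, 0], [-0.77, 0.07, 0.4, 0], [-0.77, 0.07, 0.4, 0], [-0.77, 0.07, 0.4, 0], [0, 0, 0, 0.65], [0, 0, 0, 0.65], [0, 0, 0, 0], [0, 0, 0, 0]])

```text
clock: 7.15
position: [561.8, 204.9, 129.2]
tool_rot: [[-0.977, -0.212, 0.0], [-0.212, 0.977, 0.0], [-0.0, 0.0, -1.0]]
ft_force: [-0.4, 0.0, 0.6]
gripper_width: 0.008
grip_force: 0.0
```

Run:
```python
from h import *
o=arm.observe();R=o["tool_rot"];print(o["clock"],o["position"],np.degrees(np.arctan2(R[1][0],R[0][0])),o["qpos"])
s=arm.get_image("side")
crop("side",s,(190,190,310,310),5,"pics/z3.png")
```

```text
7.15 [561.8361903  204.93181536 129.16152533] -167.73950433938384 [ 2.92806699e-01  9.43977824e-02  1.43666043e+00  1.25506228e-04
  1.61039388e+00 -1.49197068e+00]
```

View pics/z3.png

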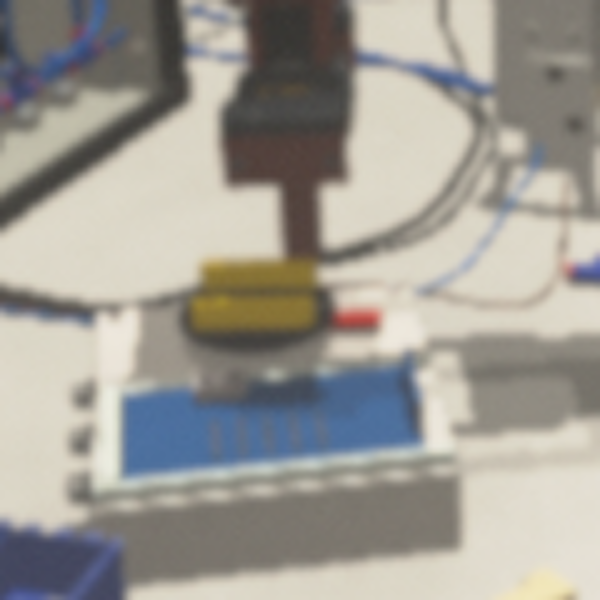

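The finger (crop x≈300) is above the robot-side end of the slot, with the ribs at crop x 195–318. I'll lower it in.

>>> step_arm(motion=[[0, 0, 0.3, 0], [0, 0, 0.3, 0], [0, 0, 0.3, 0], [0, 0, 0, 0], [0, 0, 0, 0]])

```text
clock: 7.7
position: [561.8, 204.0, 101.5]
tool_rot: [[-0.978, -0.21, -0.001], [-0.21, 0.978, -0.0], [0.001, -0.0, -1.0]]
ft_force: [-0.5, -0.9, -0.5]
gripper_width: 0.005
grip_force: 0.0
```

>>> step_arm(motion=[[0, 0.1, 0, 0], [0, 0.1, 0, 0], [0, 0, 0, 0]])

```text
clock: 8.0
position: [560.9, 210.6, 102.6]
tool_rot: [[-0.978, -0.21, 0.001], [-0.21, 0.978, 0.0], [-0.001, 0.0, -1.0]]
ft_force: [-0.9, -0.9, 1.2]
gripper_width: 0.008
grip_force: 0.0
```

>>> step_arm(motion=[[-0.0125, 0.045, 0, 0.5], [-0.0125, 0.045, 0, 0.5], [-0.0125, 0.045, 0, 0.5], [-0.0125, 0.045, 0, 0.5], [-0.0125, 0.045, 0, 0.5], [-0.0125, 0.045, 0, 0.5], [-0.0125, 0.045, 0, 0.5], [-0.0125, 0.045, 0, 0.5], [0, 0, 0, 0]])

```text
clock: 8.9
position: [563.2, 220.6, 102.2]
tool_rot: [[-0.978, 0.207, -0.001], [0.207, 0.978, -0.001], [0.001, -0.001, -1.0]]
ft_force: [-2.0, -0.6, 1.4]
gripper_width: 0.005
grip_force: 1.0
```

>>> step_arm(motion=[[-0.0125, 0.045, 0, 0.5], [-0.0125, 0.045, 0, 0.5], [-0.0125, 0.045, 0, 0.5], [-0.0125, 0.045, 0, 0.5], [-0.0125, 0.045, 0, 0.5], [-0.0125, 0.045, 0, 0.5], [-0.0125, 0.045, 0, 0.5], [-0.0125, 0.045, 0, 0.5], [-0.0125, 0.045, 0, 0.5], [-0.0125, 0.045, 0, 0.5], [-0.0125, 0.045, 0, 0.5], [-0.0125, 0.045, 0, 0.5], [0, 0, 0, 0]])

```text
clock: 10.2
position: [574.6, 233.0, 102.0]
tool_rot: [[-0.671, 0.741, -0.001], [0.741, 0.671, 0.0], [0.001, -0.001, -1.0]]
ft_force: [-2.3, -0.6, -0.2]
gripper_width: 0.006
grip_force: 0.8
```

>>> step_arm(motion=[[-0.0125, 0.045, 0, 0.5], [-0.0125, 0.045, 0, 0.5], [-0.0125, 0.045, 0, 0.5], [-0.0125, 0.045, 0, 0.5], [-0.0125, 0.045, 0, 0.5], [-0.0125, 0.045, 0, 0.5], [0, 0, 0, 0]])

```text
clock: 10.9
position: [582.7, 235.8, 102.0]
tool_rot: [[-0.41, 0.912, -0.001], [0.912, 0.41, 0.0], [0.001, -0.0, -1.0]]
ft_force: [-2.4, 0.1, -0.5]
gripper_width: 0.007
grip_force: 0.8
```

>>> step_arm(motion=[[-0.0125, 0.045, 0, 0.5], [-0.006, 0.022, 0, 0.25], [0, 0.04, 0, 0], [0, 0.04, 0, 0], [0, 0, 0, 0]])

```text
clock: 11.4
position: [587.3, 236.2, 102.0]
tool_rot: [[-0.336, 0.942, -0.0], [0.942, 0.336, -0.001], [-0.001, -0.0, -1.0]]
ft_force: [-2.7, -1.2, -0.8]
gripper_width: 0.006
grip_force: 1.3
```

>>> step_arm(motion=[[0, 0.05, 0, 0], [0, 0.05, 0, 0], [0, 0, 0, 0]])

```text
clock: 11.7
position: [590.2, 236.3, 102.0]
tool_rot: [[-0.335, 0.942, -0.0], [0.942, 0.335, -0.002], [-0.002, -0.001, -1.0]]
ft_force: [-3.7, -4.9, 0.1]
gripper_width: 0.002
grip_force: 2.2
```

>>> step_arm(motion=[[0, 0.05, 0, 0], [0, 0.05, 0, 0], [0, 0, 0, 0]])

```text
clock: 12.0
position: [592.4, 236.5, 101.9]
tool_rot: [[-0.334, 0.942, -0.002], [0.942, 0.334, -0.004], [-0.003, -0.003, -1.0]]
ft_force: [-6.8, -8.1, 2.3]
gripper_width: 0.003
grip_force: 4.2
```

>>> step_arm(motion=[[0, 0.05, 0, 0], [0, 0.05, 0, 0], [0, 0, 0, 0]])

```text
clock: 12.3
position: [592.7, 236.5, 101.9]
tool_rot: [[-0.334, 0.942, -0.009], [0.942, 0.334, -0.006], [-0.003, -0.011, -1.0]]
ft_force: [-17.8, -12.5, 7.6]
gripper_width: 0.003
grip_force: 10.3
```

The turn has hit its stop: force jumped to about 22 N with no more travel. I'll ease off, lift out, and move away to check.

>>> step_arm(motion=[[0, 0.03, 0, 0], [0, -0.15, 0, 0], [0, -0.2, 0, 0], [0, 0, 0, 0], [0, 0, -0.6, 0], [0, 0, -1, 0], [0, 0, -1, 0], [0, 0, -1, 0], [0, 0, -1, 0]])

```text
clock: 13.2
position: [587.0, 236.7, 241.7]
tool_rot: [[-0.336, 0.942, 0.002], [0.942, 0.336, 0.001], [0.0, 0.002, -1.0]]
ft_force: [0.9, 0.3, -0.0]
gripper_width: 0.006
grip_force: 0.0
```

>>> step_arm(motion=[[0.9, 0, 0, 0], [0.9, 0, 0, 0], [0.9, 0, 0, 0], [0.9, 0, 0, 0], [0.9, 0, 0, 0], [0.9, 0, 0, 0], [0.9, -0.5, 0, 0], [0.9, -0.5, 0, 0], [0.9, -0.5, 0, 0], [0.9, -0.5, 0, 0], [0, 0, 0, 0], [0, 0, 0, 0], [0, 0, 0, 0]])

```text
clock: 14.5
position: [440.4, 470.2, 240.2]
tool_rot: [[-0.335, 0.942, 0.001], [0.942, 0.335, 0.0], [-0.0, 0.001, -1.0]]
ft_force: [-0.8, 0.5, 0.9]
gripper_width: 0.004
grip_force: 0.0
```

Run:
```python
from h import *
o=arm.observe();print(o["clock"],o["position"],o["ft_force"])
t=arm.get_image("top");s=arm.get_image("side")
cv2.imwrite("pics/z4.png",np.hstack([cv2.resize(t[150:250,175:275],(400,400),interpolation=cv2.INTER_CUBIC),cv2.resize(s[225:325,195:295],(400,400),interpolation=cv2.INTER_CUBIC)]))
```

```text
14.5 [440.36388645 470.22939152 240.23854778] [-0.77371376  0.47382389  0.94629923]
```

View pics/z4.png

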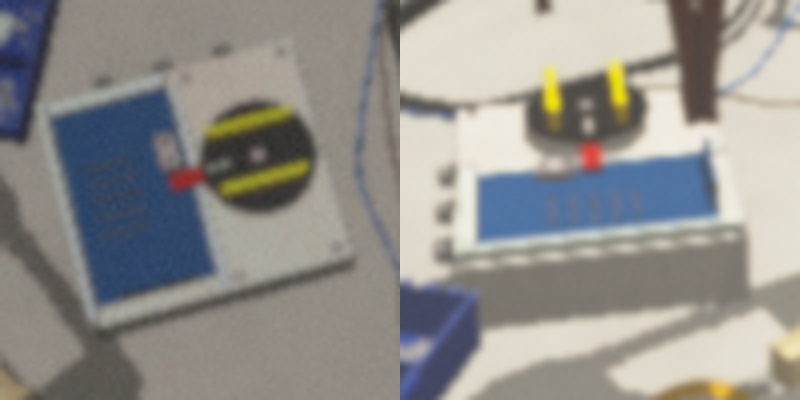

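The red tongue, at top-view crop (186,180), lies over the panel beside the keeper, and the panel is still home. One numeric check of the rib angle remains before handing in.

Run:
```python
from h import *
t=arm.get_image("top")
m=mask(t,(20,90,60),(35,255,255),(220,165,262,215))
for c in cv2.findContours(m,0,1)[0]:
    if cv2.contourArea(c)<15: continue
    vx,vy,x,y=cv2.fitLine(c,cv2.DIST_L2,0,.01,.01).ravel()
    d=(ray("top",(x+10*vx,y+10*vy),88)-ray("top",(x-10*vx,y-10*vy),88))[:2]
    a=np.degrees(np.arctan2(d[1],d[0]))%180; print("q deg",cv2.contourArea(c),(199.8-a))
```

```text
q deg 97.5 88.74079797486438
q deg 79.5 91.2010048764019
```

Both ribs read about 90° (88.7° and 91.2°), so the fastener is fully locked.

```bash
python3 -c "
from workcell import arm
print(arm.close_job())"
```

```text
the job is handed in; nothing more can be done
None
```

I pushed the blue panel home against the end stop, turned the fastener clockwise to its stop (measured about 90°) so the red tongue locks over the panel, and handed the job in at about 14.6 s with the arm clear.

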